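# Let the sweets out with the rocker

## Task

Press down the thumb plate of the sweet dispenser's rocking lever with your fingertips so that the gate at its other end lifts, and keep it down until all three sweets have rolled down into the brown bowl. Then let the lever come back up so that the gate is shut again. Do not touch the sweets, do not pick up or move the bowl, and leave the canister, the spoons and the tub where they are.

Things in the scene. Friction and masses are not known exactly. Their poses are not given: they have to be found in the camera images.
- dispenser: Wooden dispenser, fixed, 220 mm long, 110 mm wide, 175 mm high. Origin on the counter under the lever's pivot; z up, -x to the outlet, +x to the thumb plate. A grey plastic chute (34 mm wide inside) slopes down to -x and ends in an open lip at x = -120 mm, 90 mm high, over the bowl. Two cheeks at x = 0 carry the axle at height 165 mm. The space under the thumb plate is open.
- thumb_plate (a point): Centre of the upper face of the thumb plate, the end of the aluminium rocking lever to be pressed: 48 mm (dispenser x) by 50 mm, centre 64 mm from the pivot on dispenser +x, top 169 mm above the counter at rest; it moves with the lever. Pressed, it swings about the pivot, outer edge lowest. It takes 2 to 5 N; its centre must go down about 25 mm (stop at 35 mm) to let the sweets pass.
- rocker (a joint): Angle of the rocking lever, rad: 0 = at rest, level, gate shut; grows as the thumb plate is pressed down, stop at 0.6. From about 0.37 on the sweets pass under the gate. A spring returns it to 0 when it is let go.
- gate_foot (a point): Middle of the lower edge of the gate, an upright aluminium plate 32 mm wide and 4 mm thick that hangs from the lever's other end, 80 mm from the pivot on dispenser -x, and closes the chute. Pressing the thumb plate swings it up and outward.
- sweet1_center (a point): Centre of the first of three equal, hard white ball-shaped sweets, 30 mm across, about 22 g, that lie in the chute in one row behind the shut gate; this one is next to the gate.
- sweet2_center (a point): Centre of the second sweet in the row, 30 mm across.
- sweet3_center (a point): Centre of the third sweet in the row, 30 mm across, nearest the pivot.
- bowl_rim (a point): Centre of the mouth of the loose brown glazed ceramic bowl, 160 mm across the rim and 62 mm high, 0.55 kg, standing on the counter under the chute's lip with its centre about 172 mm from the pivot on dispenser -x.
- canister: Plastic flip-top sugar canister, upright, 104 mm across, 133 mm high; origin at the centre of its underside. Leave alone.
- spoons: Ring of four aluminium measuring spoons lying flat, about 130 mm long, 10 mm high; origin on the counter near the middle of the handles, spoon bowls to its +x. Leave alone.
- tub: Closed clear plastic storage tub with a white lid, 158 mm by 113 mm, 70 mm high; origin at the centre of its underside. Leave alone.

How it is judged:
By the outcome, as a careful person would: the job done as asked, in the order asked, and still so for the second after the job is handed in, with the robot touching nothing.
It also fails if it takes over 32 s, if anything falls off the work surface, if the arm or the gripper's body presses on something with over 40 N, if the wrist force passes 120 N, or if a joint passes its speed limit or range.

## Robot

A 6-joint arm with a two-finger parallel gripper is mounted at the origin on the work surface. World frame = base frame: x ahead of the robot, y to its left, z up, the work surface at z = 0. Lengths are in m, angles in rad, forces in N, time in s.
With the tool pointing down it reaches from about 0.275 to 0.825 m from the base axis. Payload 4.9 kg.
Tool frame: the origin (TCP) lies midway between the tips of the shut fingers; the grasp point (between the pads) lies 19 mm behind it (grip_point_offset is the distance from the TCP to the grasp point, in m); z points along the fingers, x is the direction in which the jaws open and shut, and the axes are right-handed (so a half turn about z gives the same grasp; the last joint's range is limited). The gripper opens to 85 mm and grips with 20 to 120 N. Pads are 22 mm wide; open, the fingers measure 114 mm over their backs; the gripper's body (76 mm by 85 mm) begins 54 mm behind the grasp point. The pads swing forward as they close: fully open they stand 13 mm farther back than shut.
Start: joints at [1.052, 0.326, -0.193, 1.052, 0, 1.437], TCP at [0.206, 0.51, 0.231] pointing down, gripper open.
Joint ranges: [-2.65, 2.65], [-0.97, 1.79], [-1.3, 1.35], [-1.93, 2.1], [-1.47, 1.37], [-3.14, 3.14]. Speed limits (rad/s): [2.57, 2.57, 3.14, 3.14, 3.14, 3.14].

## Interface

Orientations are given as a rotation vector (axis times angle).
In Python, from cell import * gives the robot as it stands. Calls block until the motion is done:
- movep(position, orientation): joint-space move of the TCP to a pose.
- move_l(position, velocity=0.15, rot=None, until_force=None): straight line of the TCP; rot=None keeps the orientation; velocity is the mean speed in m/s. With until_force (N) it stops when the force on the tool has changed by that much, and returns True; else False.
- set_joints(angles): joint-space move.
- let_go() and grab(newtons=None): open the fingers fully, or close them until they stop; newtons is the grip in N (None keeps the last).
- sleep(seconds).
- ik(position, orientation): joint angles nearest the present ones, or None.
- get_state(): the state.
- grab_frame(name): name is "side" or "top" or "wrist"; returns a dict with "img" (400x640x3 uint8, red, green, blue), "fx", "fy", "cx", "cy" (pixels), "cam_to_world" (4x4, takes a point from camera to world coordinates); the wrist camera has in their place "T_tool_cam" (4x4, takes a point from camera to tool coordinates, whose origin is the TCP and whose axes are the tool frame's). Camera axes: x right, y down, z forward; pixel columns grow to the right and rows downward; lengths in m; the calibration is good to about 2 mm. A picture is of the moment at which its call begins: read the wrist's pose just before it. There is no depth.
A pose or a line that the arm cannot do raises MotionError and nothing moves.
- sign_off(): hands the job in, once; it reports no verdict.
Trained networks look in the newest picture that a camera, given by its name, has taken for a name from the list of things; names that differ only in an ending like _2 or _b are one class to them, and where a whole thing is asked for, a point or a joint stands for the part that bears it (a point fixed in the world has none). Each returns a list of dicts, best first, with "score" (0 to 1); they miss things now and then, are a little off and sometimes report something else, mostly with a low value. They report only what shows in the picture. A call takes as long as a camera call.
- spot_in(camera, name): "centre" ([column, row] in pixels, amid what is visible of it).
- silhouettes(camera, name): "mask" (400x640 bool, what is visible of it) and "centre" ([column, row] in pixels, amid what is visible of it).
- tip_of(camera, name): "centre" ([column, row] in pixels: a listed point, or the origin of a listed thing).
The state is a dict: "clock": time; "q": joint angles; "joint_velocities": joint speeds; "tau": joint torques, N m; "position": TCP position; "eef_rot": TCP orientation; "contact_force": force on the tool from outside, world axes, zero at the start; "wrist_torque": the same for the moment, N m; "finger_gap": opening from 0.0 (shut) to 1.0 (fully open).
Only numpy, scipy, OpenCV 4.12 (cv2) and the standard library are available. Lean on these libraries where they do the work, as an engineer would, in place of code of your own. Each camera call takes 0.05 s, during which the arm holds its last target.

## Working session

There is one attempt and no reset: what is moved stays moved. The work goes in short steps, each a Python script; the robot and the scene stay as the last script left them, time stands still between calls to the robot, and variables do not carry over. Pictures are saved under pics/ and viewed, and the job is handed in when it is done.

```bash
mkdir -p pics; ls
cat > h.py <<'E'
from cell import *
import numpy as np, cv2
def snap(c,fn):
    f=grab_frame(c); cv2.imwrite('pics/'+fn,f['img'][:,:,::-1]); return f
def ray(f,px):
    T=np.array(f['cam_to_world']); d=np.array([(px[0]-f['cx'])/f['fx'],(px[1]-f['cy'])/f['fy'],1.]); return T[:3,3],T[:3,:3]@d
def atz(f,px,z):
    o,d=ray(f,px); return o+d*(z-o[2])/d[2]
def tri(f1,p1,f2,p2):
    o1,d1=ray(f1,p1);o2,d2=ray(f2,p2)
    A=np.stack([d1,-d2],1); s=np.linalg.lstsq(A,o2-o1,rcond=None)[0]
    a=o1+s[0]*d1;b=o2+s[1]*d2; return (a+b)/2,np.linalg.norm(a-b)
E
python3 - <<'E'
from h import *
np.set_printoptions(precision=4,suppress=True)
f={c:snap(c,c+'1.png') for c in('top','side')}
for n in ['dispenser','thumb_plate','gate_foot','sweet1_center','sweet2_center','sweet3_center','bowl_rim','canister','spoons','tub']:
    p={}
    for c in f:
        r=tip_of(c,n); p[c]=r
        print(n,c,[(np.round(x['centre'],1),round(x['score'],2)) for x in r[:2]])
    if p['top'] and p['side']: print('  tri',*tri(f['top'],p['top'][0]['centre'],f['side'],p['side'][0]['centre']))
s=get_state();print(s)
E
```

```text
pics
dispenser top [(array([266. , 194.4]), 0.98)]
dispenser side [(array([316.2, 187.3]), 0.71)]
  tri [0.6198 0.16   0.0113] 0.008641755251736619
thumb_plate top [(array([238.3, 195.6]), 0.89)]
thumb_plate side [(array([301.6, 152.3]), 0.83)]
  tri [0.5869 0.2045 0.1641] 0.017719572141865446
gate_foot top [(array([288. , 163.7]), 0.62)]
gate_foot side [(array([337.2, 178.9]), 0.79)]
  tri [0.674  0.0945 0.0907] 0.01243699389446725
sweet1_center top [(array([280.4, 168.9]), 0.45)]
sweet1_center side [(array([335.8, 168.3]), 0.39)]
  tri [0.6599 0.106  0.1345] 0.013484184030632862
sweet2_center top [(array([269.8, 173.8]), 0.6), (array([263.3, 178.8]), 0.27)]
sweet2_center side [(array([327.2, 165.8]), 0.43)]
  tri [0.6469 0.1342 0.1293] 0.00953625787095214
sweet3_center top [(array([263.3, 180.4]), 0.35)]
sweet3_center side [(array([315.6, 164.6]), 0.37), (array([299.6, 149.7]), 0.24)]
  tri [0.6206 0.1515 0.1377] 0.004754886292732393
bowl_rim top [(array([315.5, 147.8]), 0.7)]
bowl_rim side [(array([365.4, 189.9]), 0.82)]
  tri [0.7311 0.0196 0.0688] 0.0001859404166108481
canister 
[... 266 characters left out ...]
 184.8]), 0.26)]
  tri [0.6414 0.3811 0.0402] 0.021507746577467735
tub top [(array([471.5, 244.2]), 0.95)]
tub side [(array([380.8, 342.7]), 0.89), (array([339.9, 175.8]), 0.55)]
  tri [ 0.4733 -0.41   -0.0021] 0.010391168003459872
{'clock': 1.1, 'q': array([ 1.0518,  0.3262, -0.1926,  1.052 , -0.    ,  1.4366]), 'joint_velocities': array([-0.0018, -0.0003,  0.0011, -0.0002, -0.0007,  0.    ]), 'tau': array([ -0.001 , -44.3344,  26.2757,   0.0011,  -0.0001,  -0.    ]), 'position': array([0.2065, 0.5098, 0.2313]), 'eef_rot': array([-2.6052, -1.7556, -0.0001]), 'contact_force': array([0.0842, 0.7812, 0.1238]), 'wrist_torque': array([ 0.0577, -0.0634, -0.017 ]), 'finger_gap': 0.998163653126553}
```

Run:
```python
import cv2
for c,(x,y,w,h) in {'top':(140,100,240,180),'side':(200,90,240,180)}.items():
    i=cv2.imread(f'pics/{c}1.png'); cv2.imwrite(f'pics/{c}1z.png',cv2.resize(i[y:y+h,x:x+w],None,fx=3.3,fy=3.3,interpolation=cv2.INTER_CUBIC))
```

```text
(no output)
```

View pics/top1.png

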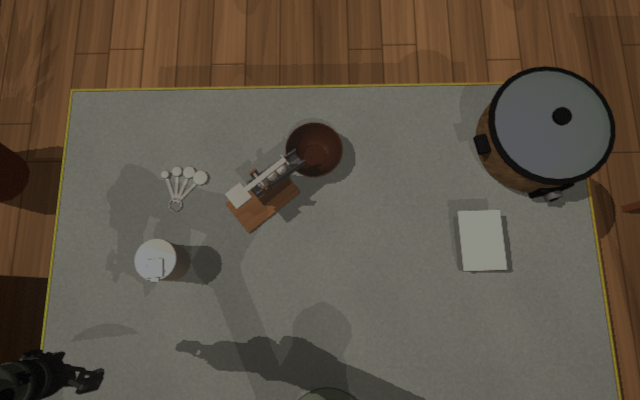

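View pics/top1z.png

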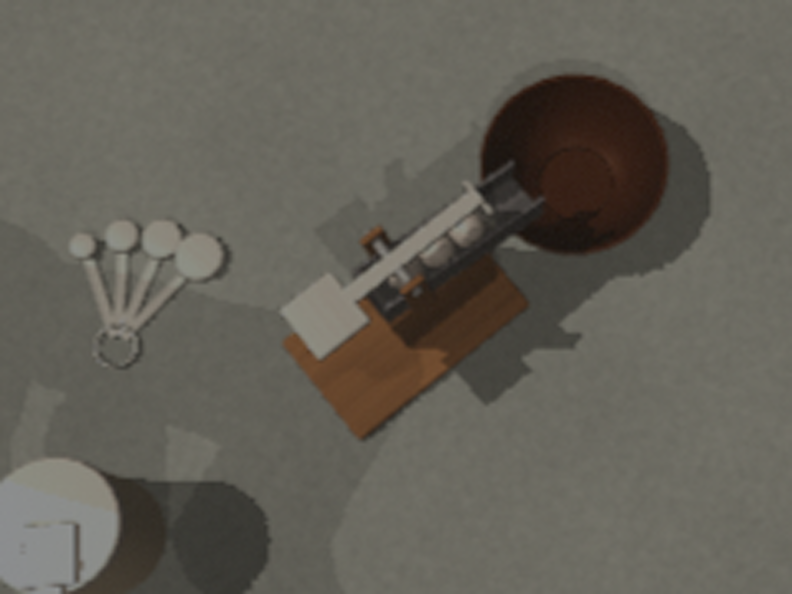

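View pics/side1z.png

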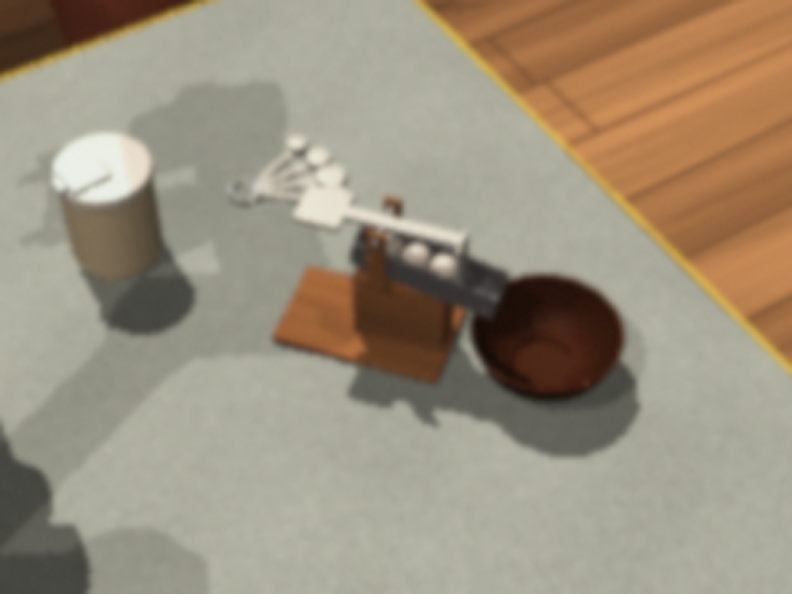

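Top view: the thumb plate is at about (238.5,196) and the bowl at (315,148), with the lever running down-left to up-right. The canister is at (156,260) and the spoons at (183,188). The side view agrees. Next I'll fit the dispenser pose using the known heights.

Run:
```python
from h import *
np.set_printoptions(precision=4,suppress=True)
f={c:grab_frame(c) for c in('top','side')}
from scipy.optimize import least_squares
L={'thumb_plate':(.064,0,.169),'bowl_rim':(-.172,0,.062)}
# top: plate centre from mask
for c in f:
    m=silhouettes(c,'thumb_plate'); print(c,[(x['centre'],round(x['score'],2),x['mask'].sum()) for x in m[:2]])
P={'top':{'thumb_plate':(238.4,195.7),'bowl_rim':(315.5,147.8)},'side':{'thumb_plate':(200+324/3.3,90+208/3.3),'bowl_rim':(365.4,189.9)}}
for c in P:
    for n in P[c]: print(c,n,atz(f[c],P[c][n],L[n][2]))
    a,b=[atz(f[c],P[c][n],L[n][2]) for n in L]; print('dist',np.linalg.norm((a-b)[:2]))
# more: gate foot
g=(-.080,0,None)
for c,p in {'top':(288,163.7),'side':(337.2,178.9)}.items(): print('gate',atz(f[c],p,.112))
for c in f: print(c,np.array(f[c]['cam_to_world']),f[c]['fx'])
```

```text
top [([247.9, 188.4], 0.87, np.int64(780))]
side [([312.8, 157.6], 0.57, np.int64(438))]
top thumb_plate [0.5771 0.2062 0.169 ]
top bowl_rim [0.7334 0.0198 0.062 ]
dist 0.24330209928290292
side thumb_plate [0.5821 0.2013 0.169 ]
side bowl_rim [0.735  0.0239 0.062 ]
dist 0.23413389558808426
gate [0.6737 0.0908 0.112 ]
gate [0.6566 0.08   0.112 ]
top [[-0.0147 -0.9782  0.2073  0.3439]
 [-0.9999  0.0152  0.0008 -0.0049]
 [-0.0039 -0.2073 -0.9783  1.189 ]
 [ 0.      0.      0.      1.    ]] 430.10546464972003
side [[ 0.8377 -0.4179  0.3516  0.0552]
 [-0.546  -0.6568  0.5201 -0.7562]
 [ 0.0136 -0.6276 -0.7784  1.2813]
 [ 0.      0.      0.      1.    ]] 473.5811066535202
```

```bash
cat >> h.py <<'E'
from scipy.spatial.transform import Rotation as R
np.set_printoptions(precision=4,suppress=True)
def down(v): # tool x along v, z down
    x=np.array([v[0],v[1],0.]);x/=np.linalg.norm(x);z=np.array([0,0,-1.]);y=np.cross(z,x)
    return R.from_matrix(np.stack([x,y,z],1)).as_rotvec()
def wsnap(fn):
    s=get_state(); f=grab_frame('wrist'); cv2.imwrite('pics/'+fn,f['img'][:,:,::-1])
    T=np.eye(4);T[:3,:3]=R.from_rotvec(s['eef_rot']).as_matrix();T[:3,3]=s['position']
    f['cam_to_world']=T@np.array(f['T_tool_cam']); return f
E
python3 - <<'E'
from h import *
u=np.array([-.644,.765]);v=np.array([.765,.644])
c=np.array([.579,.204])
q0=get_state()['q']
for s in (1,-1):
    print(s,ik([c[0],c[1],.27],down(s*v)))
s=min((1,-1),key=lambda s:np.abs(ik([c[0],c[1],.27],down(s*v))-q0).max())
grab(20)
movep([c[0],c[1],.27],down(s*v))
f=wsnap('w1.png')
st=get_state();print(s,st['clock'],st['position'],st['finger_gap'],st['contact_force'])
for n,z in [('thumb_plate',.169),('bowl_rim',.062),('gate_foot',.112),('dispenser',0)]:
    for r in tip_of('wrist',n)[:2]: print(n,r['centre'],r['score'],atz(f,r['centre'],z))
E
```

```text
1 [0.2186 0.4273 0.0571 1.2006 0.     1.0896]
-1 [ 0.2186  0.4273  0.0571  1.2006  0.     -2.052 ]
1 3.875 [0.5783 0.2052 0.27  ] 0.0039247869309617526 [-0.4479 -0.6899 -0.1067]
thumb_plate [327.7, 196.0] 0.92 [0.5817 0.2111 0.169 ]
```

View pics/w1.png

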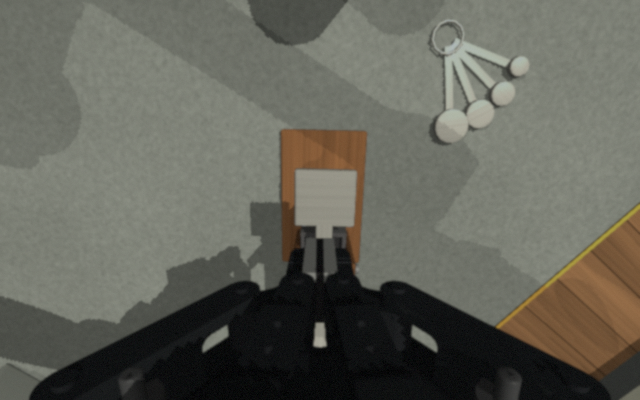

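The wrist view shows the plate's corners at about (295,170)–(357,226), centre (326,198), squarely aligned with the tool. Pressing there, slightly outboard of centre, with a force guard.

Run:
```python
from h import *
u=np.array([-.644,.765])
p=np.array([.580,.207])+.005*u
move_l([p[0],p[1],.185],velocity=.15)
s=get_state();print(s['contact_force'])
hit=move_l([p[0],p[1],.139],velocity=.05,until_force=12)
s=get_state();print(hit,s['position'],s['contact_force'],s['wrist_torque'],s['clock'])
sleep(.8)
snap('side','s2.png');snap('top','t2.png');wsnap('w2.png')
s=get_state();print(s['position'],s['contact_force'],s['clock'])
for c,(x,y,w,h) in {'t2':(200,120,160,120),'s2':(280,120,160,120)}.items():
    i=cv2.imread(f'pics/{c}.png'); cv2.imwrite(f'pics/{c}z.png',cv2.resize(i[y:y+h,x:x+w],None,fx=4.5,fy=4.5,interpolation=cv2.INTER_CUBIC))
```

```text
[ 0.3454 -0.2368  0.3773]
False [0.5764 0.211  0.1391] [-0.453  -0.3943  3.0585] [-0.0406  0.1536 -0.0024] 5.8583
[0.5766 0.2109 0.1389] [-2.3808 -0.1599  2.9057] 6.8083
```

View pics/t2z.png

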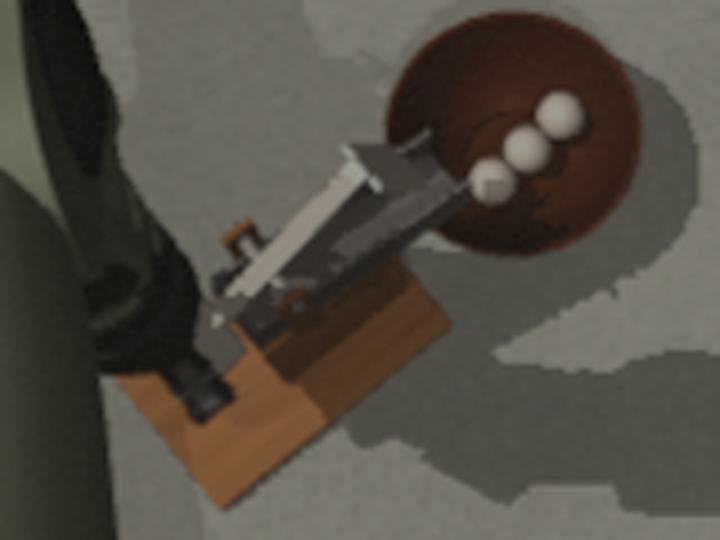

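View pics/s2z.png

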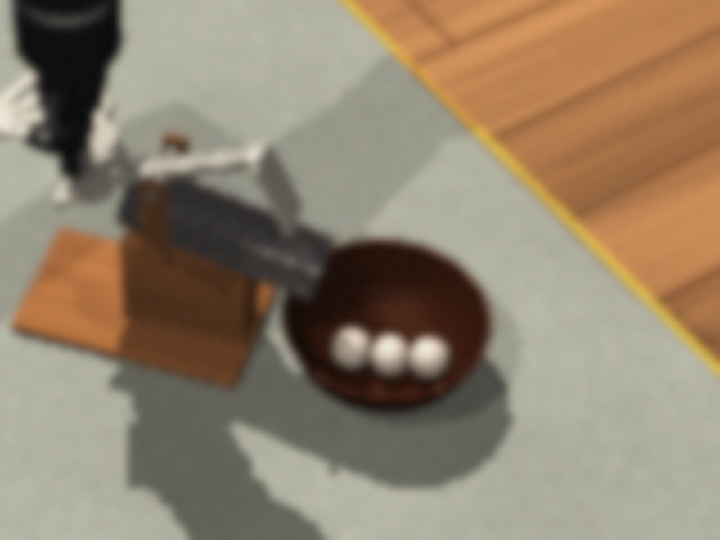

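All three sweets show in the bowl in both views (top crop (492,180), (527,150), (560,115)), the chute is empty and the gate is up. Now letting the lever rise.

Run:
```python
from h import *
sleep(.6)
s=get_state();p=s['position']
move_l([p[0],p[1],.175],velocity=.05)
move_l([p[0],p[1],.28],velocity=.15)
q=ik([.42,.25,.35],s['eef_rot']); movep([.42,.25,.35],s['eef_rot'])
sleep(1)
f={'side':snap('side','s3.png'),'top':snap('top','t3.png')}
for n,z in [('thumb_plate',.169),('bowl_rim',.062),('gate_foot',.112),('canister',0),('spoons',0),('tub',0),('sweet1_center',.03),('sweet2_center',.03),('sweet3_center',.03)]:
    for c in f: print(n,c,[(np.round(x['centre'],1),round(x['score'],2)) for x in tip_of(c,n)[:3]])
s=get_state();print(s['position'],s['contact_force'],s['clock'])
for c,(x,y,w,h) in {'t3':(200,120,160,120),'s3':(280,120,160,120)}.items():
    i=cv2.imread(f'pics/{c}.png'); cv2.imwrite(f'pics/{c}z.png',cv2.resize(i[y:y+h,x:x+w],None,fx=4.5,fy=4.5,interpolation=cv2.INTER_CUBIC))
```

```text
thumb_plate side [(array([299.1, 150.9]), 0.67), (array([378.5, 343.4]), 0.32)]
thumb_plate top [(array([236. , 192.6]), 0.71), (array([267.1, 195.8]), 0.26)]
bowl_rim side [(array([363.8, 190.6]), 0.79)]
bowl_rim top [(array([316.2, 149.2]), 0.84)]
gate_foot side [(array([338.5, 176.5]), 0.89)]
gate_foot top [(array([286.6, 164. ]), 0.58), (array([318.8, 153.9]), 0.44)]
canister side [(array([235.1, 166.3]), 0.58)]
canister top [(array([174.8, 260.5]), 0.85)]
spoons side [(array([378.5, 343.6]), 0.36)]
spoons top [(array([179.7, 184.3]), 0.72), (array([324.8, 143.2]), 0.17)]
tub side [(array([378.5, 340.3]), 0.67)]
tub top [(array([472.3, 243.4]), 0.71)]
sweet1_center side [(array([369.7, 199.9]), 0.49), (array([234.8, 163.3]), 0.48)]
sweet1_center top [(array([316.4, 154.3]), 0.4)]
sweet2_center side [(array([360., 197.]), 0.59)]
sweet2_center top [(array([305.1, 160.2]), 0.59), (array([317.3, 155.9]), 0.26)]
sweet3_center side [(array([371.7, 200.4]), 0.42)]
sweet3_center top [(array([325.8, 143.8]), 0.6)]
[0.42 0.25 0.35] [ 0.9974 -0.1262 -0.0279] 11.8583
```

View pics/t3z.png

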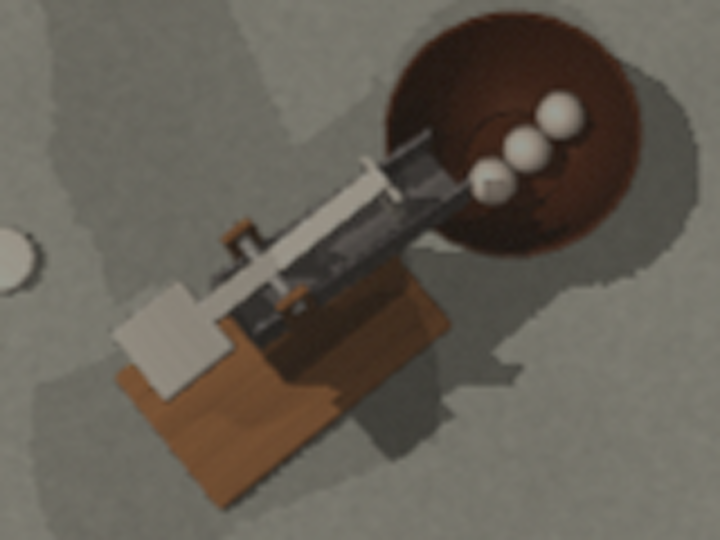

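View pics/s3z.png

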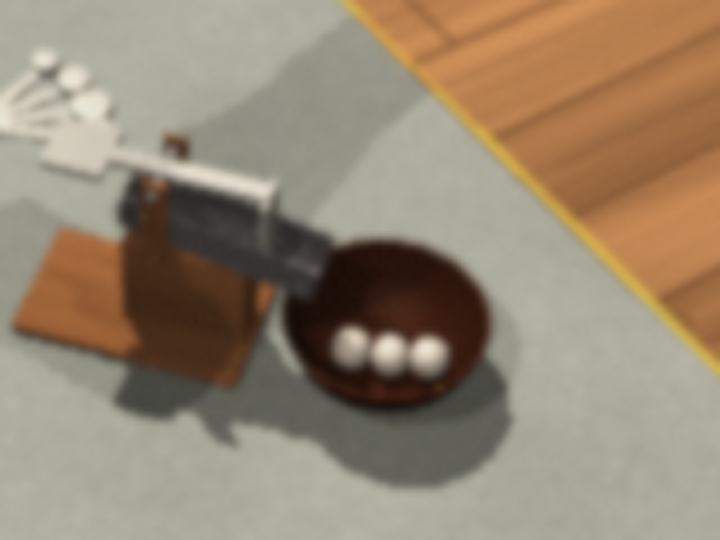

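The lever is level again with its gate down in the chute, the three sweets are at rest in the bowl, and nothing else has moved.

```bash
python3 -c "
from cell import *
sign_off()"
```

```text
the job is handed in; nothing more can be done
```

I pressed the thumb plate down with the shut fingertips, using about 3 N and lowering the tip about 30 mm. I held it for about 1.6 s; all three sweets rolled into the bowl. Then I raised the fingers, let the lever spring back, moved the arm clear and handed the job in at about 12 s.

**Last checks:** the top and side pictures show the three sweets at rest in the bowl, the chute empty, and the lever level with the gate shut. The bowl, canister and tub are where they were, to within the detectors' few pixels. The arm was touching nothing.

**Disagreements:**
- The first two-camera fix on the thumb plate was off by about 18 mm. I used the known plate height and the wrist picture instead.
- In the last check, the side-camera network mistook the tub for the spoons. The top camera found the spoons within about 5 pixels of their first position.
- In the last check, the side-camera network put two of the sweets at nearly the same spot. All three are clearly visible in the picture.

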